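# Switch off the microscopes at the bench supply box

## Task

The practical is over: switch off the microscopes at the supply box. Press the smoked cover at its green mark so that it pops open by itself, press down the raised end of the green rocker so that it snaps over to off, leave the black rocker on, then push the cover down and press it until it latches shut again. Only press and push, gently, with the fingers: grip and lift nothing, and leave everything else on the bench where it stands.

Things in the scene. Friction and masses are not known exactly. Their poses are not given: they have to be found in the camera images.
- supply_box: ivory supply box bolted to the bench, 230 (x) x 190 (y) mm, rim 80 mm high. Origin: centre of its underside; -x is its front, towards the robot; two sockets on the rear deck. Under the cover a switch compartment, x -95 to +35, y -70 to +70 mm, floor 50 mm above the bench; in it a black latch block, x -85 to -71, y -14 to +14 mm, top 74 mm above the bench.
- cover (a joint): angle of the smoked cover, hinged at its rear edge, push-push latch in front. 0: latched shut. Pressed, it sinks to a firm stop at -0.062 (7 mm at the mark; 1.5 to 3 N); past -0.045 the latch lets go, and as the finger leaves, a spring swings it up in 1 s to +1.35. To relatch: swing it down, press to the stop, let go; it then stays at 0.
- cover_press (a point): green round mark, 18 mm, on the cover's top surface: where to press. On its centre line, 20 mm from the front edge, 110 mm from the hinge; 88 mm above the bench when shut (8 mm proud of the rim). Moves with the cover. z axis: out of the outer face; x axis: towards the hinge.
- cover_hinge (a point): middle of the cover's hinge line, 85 mm above the bench, 35 mm behind the box's origin; the line runs along the box's y. The cover is a 130 (x) x 136 (y) x 6 mm plate whose mid-plane passes through it; fully open, its free edge stands 28 mm in front of the hinge line and 127 mm above it.
- green_rocker (a joint): green rocker switch, 36 x 22 mm, for the microscopes. 0: on, its end towards the box's front (-x) raised. 0.40: off, that end pressed down, the other raised. It snaps over under 2 N on the raised end. Pivot 52 mm in front of the box's origin, 34 mm left or right of the centre line (the side varies).
- green_press (a point): point on top of the raised front end of the green rocker, 12.5 mm from the pivot: where to press. 65 mm above the bench while on; goes down 5 mm. Moves with the rocker.
- black_rocker (a joint): black rocker of the same make beside the green one, 68 mm from it centre to centre, feeding the incubator. 0: on, front end raised; 0.40: off. Must stay on.
- black_press (a point): the same point on the black rocker: not to be pressed.
- wash_bottle: translucent wash bottle with a bent white nozzle, 62 mm diameter, 176 mm tall; loose bystander. Origin: centre of its underside.
- dropper_bottle: small amber dropper bottle with a rubber bulb, 29 mm diameter, 90 mm tall; loose bystander. Origin: centre of its underside.
- slide_box: green plastic microscope-slide box, 85 x 98 x 33 mm; loose bystander. Origin: centre of its underside.
- tube_rack: wooden test-tube rack with capped tubes, 190 x 58 mm, 119 mm tall; loose bystander. Origin: centre of its underside.
- petri_dishes: stack of three petri dishes, 92 mm diameter, 43 mm tall; loose bystander. Origin: centre of its underside.
- pump_bottle: white pump bottle with a green band, 74 mm diameter, 195 mm tall; loose bystander. Origin: centre of its underside.
- beaker: glass beaker with a stirring rod, 68 mm diameter, 90 mm tall (rod to 133 mm); loose bystander. Origin: centre of its underside.

How it is judged:
By the outcome, as a careful person would: the job done as asked, in the order asked, and still so for the second after the job is handed in, with the robot touching nothing.
It also fails if it takes over 46 s, if anything falls off the work surface, if the arm or the gripper's body presses on something with over 40 N, if the wrist force passes 120 N, or if a joint passes its speed limit or range.

## Robot

A 7-joint arm with a two-finger parallel gripper is mounted at the origin on the work surface. World frame = base frame: x ahead of the robot, y to its left, z up, the work surface at z = 0. Lengths are in m, angles in rad, forces in N, time in s.
With the tool pointing down it reaches from about 0.35 to 0.9 m from the base axis. Payload 8.1 kg.
Tool frame: the origin (TCP) lies on the centre line of the jaws, within the pads' length; the fingertips stand 19 mm ahead of it and the grasp point (between the pads) is the TCP; z points along the fingers, y is the direction in which the jaws open and shut (so a half turn about z gives the same grasp; the last joint's range is limited). The gripper opens to 92 mm and grips with 3 to 60 N. Pads are 19 mm wide; open, the fingers measure 130 mm over their backs; the gripper's body (75 mm by 190 mm) begins 47 mm behind the grasp point.
Start: joints at [1.076, 0.434, 0.025, 1.573, -0.012, 1.134, -0.075], TCP at [0.239, -0.578, 0.246] pointing down, gripper open.
Joint ranges: [-2.62, 2.62], [-0.44, 2.09], [-1.27, 1.32], [0.08, 2.57], [-1.32, 4.46], [0.12, 2], [-2.74, 2.74]. Speed limits (rad/s): [2.22, 2.22, 3.01, 3.01, 3.14, 3.14, 3.14].

## Interface

Orientations are given as a rotation vector (axis times angle).
In Python, from cell import monitor, imaging, workorder, outline_of gives the robot as it stands.
- The arm moves only by the tool move_arm, never from a script. Its argument "series" is a list of rows, each a list of 6 numbers: the shift along the world's x, y, z in cm, then the turn, a rotation vector about the world's x, y, z in degrees. A call has 1 to 8 rows; each row shifts and turns the commanded pose from where the row before left it; what a row does not reach is not made up. A row lasts 1/10 s, in which the tool goes at most 50 mm and 8.59 degrees, less where a joint would pass 70% of its speed; a pose out of reach is approached as far as the arm can. A call with a gripper value outside its range is refused whole. "grip" is the opening, from 0 (shut) to 1 (fully open), set as the call begins (left out, the last holds). The fingers move at their own pace and stop on an object; "force" is the grip in N (left out, the last holds). Time passes only in rows, so rows that do not move let the fingers close. It gives the time, the measured TCP pose, the force and the opening at its end, in the units of the state.
- monitor.observe(): the state, without advancing time (a new reading comes with each control period).
- imaging.get_image(name): name is "side" or "top"; returns a dict with "color" (400x640x3 uint8, red, green, blue), "fx", "fy", "cx", "cy" (pixels), "dist_coeffs" ([k1, k2, p1, p2, k3] as OpenCV has them; the pictures are not rectified), "rvec" (rotation vector, rad) and "tvec" (3), from world to camera coordinates, as OpenCV has them. Camera axes: x right, y down, z forward; pixel columns grow to the right and rows downward; lengths in m; the calibration is good to about 2 mm. A picture is of the moment at which its call begins. There is no depth.
- workorder.sign_off(): hands the job in, once; it reports no verdict.
Trained networks look in the newest picture that a camera, given by its name, has taken for a name from the list of things; names that differ only in an ending like _2 or _b are one class to them, and where a whole thing is asked for, a point or a joint stands for the part that bears it (a point fixed in the world has none). Each returns a list of dicts, best first, with "p" (0 to 1); they miss things now and then, are a little off and sometimes report something else, mostly with a low value. They report only what shows in the picture. A call takes as long as a camera call.
- outline_of(camera, thing): "mask" (400x640 bool, what is visible of it) and "rect" ([left, top, width, height] in pixels, round what is visible of it).
The state is a dict: "clock": time; "joints": joint angles; "dq": joint speeds; "joint_efforts": joint torques, N m; "position": TCP position; "ee_rot": TCP orientation; "force": force on the tool from outside, world axes, zero at the start; "ft_torque": the same for the moment, N m; "width": opening from 0.0 (shut) to 1.0 (fully open).
Only numpy, scipy, OpenCV 4.12 (cv2) and the standard library are available. Lean on these libraries where they do the work, as an engineer would, in place of code of your own. Each camera call takes 0.05 s, during which the arm holds its last target. There are 200 camera calls.

## Working session

There is one attempt and no reset: what is moved stays moved. The work goes in short steps, Python scripts to look and compute and a tool call to move; the robot and the scene stay as the last step left them, time stands still between calls to the robot, and variables do not carry over. Pictures are saved under pics/ and viewed, about 8 in all and at most 12, crops included, and the job is handed in when it is done.

Besides the shell and the picture viewer there is one more tool, called after "Emit:" as a command line: name --pt "numbers of a row" for each row, then --argument value for the rest. move_arm: Moves the arm, as the interface text tells. Its arguments: {"type":"object","properties":{"series":{"type":"array"},"grip":{"type":"number"},"force":{"type":"number"}},"required":["series"]}

```bash
mkdir -p pics; ls
python3 - <<'E'
from cell import monitor, imaging, outline_of
import cv2
s=monitor.observe();print(s)
for c in("side","top"):
    i=imaging.get_image(c);cv2.imwrite(f"pics/{c}1.png",i["color"][:,:,::-1])
    print(c,{k:v for k,v in i.items() if k!="color"})
    for t in("supply_box","cover","cover_press","green_rocker","black_rocker"):
        print(t,[(r["rect"],round(r["p"],2)) for r in outline_of(c,t)][:3])
E
```

```text
pics
{'clock': 0.0, 'joints': array([ 1.0764239 ,  0.43526687,  0.02498357,  1.57412501, -0.01159647,
        1.13396692, -0.07510228]), 'dq': array([ 0.00051053, -0.00017998,  0.00197266, -0.00011423,  0.00038206,
       -0.0011643 , -0.00062007]), 'joint_efforts': array([-6.44169504e-04, -6.67849374e+01,  9.84781981e-01, -3.14465439e+01,
       -6.04124274e-02,  4.27184394e-02,  1.36300810e-04]), 'position': array([ 0.23839793, -0.57721933,  0.244907  ]), 'ee_rot': array([-3.08001308e+00, -6.11040477e-01,  7.32447615e-04]), 'force': array([0.03674688, 0.16545632, 0.51717809]), 'ft_torque': array([ 0.02540522, -0.01199838,  0.02501933]), 'width': 0.9982600549322461}
side {'fx': 518.9364531878292, 'fy': 518.9364531878292, 'cx': 325.140706848341, 'cy': 199.97064215986154, 'dist_coeffs': array([0.04383835, 0.        , 0.        , 0.        , 0.        ]), 'rvec': array([ 0.91522044, -2.45356276,  1.15769202]), 'tvec': array([0.51463867, 0.29268879, 0.85406438])}
supply_box [([292.6, 148.8, 141.1, 119.5], 0.75), ([327.3, 166.9, 91.9, 59.9], 0.62)]
cover [([322.0, 169.4, 94.4, 53.8], 0.57)]
cover_press [([326.4, 163.6, 89.5, 64.2], 0.65)]
green_rocker []
black_rocker [([324.2, 166.5, 92.4, 60.4], 0.5)]
top {'fx': 398.78715828433144, 'fy': 398.78715828433144, 'cx': 317.00875081569563, 'cy': 196.29733094644442, 'dist_coeffs': array([0.00289245, 0.        , 0.        , 0.        , 0.        ]), 'rvec': array([ 2.14378812, -2.10633548,  0.22378174]), 'tvec': array([0.04802395, 0.62396444, 0.80853948])}
supply_box [([284.2, 153.5, 117.2, 122.2], 0.74), ([374.6, 108.4, 36.4, 48.6], 0.38)]
cover [([305.7, 188.6, 78.7, 74.8], 0.56)]
cover_press [([309.2, 192.1, 71.8, 69.7], 0.65), ([422.4, 150.6, 40.1, 91.9], 0.51)]
green_rocker []
black_rocker [([247.2, 158.8, 37.7, 40.8], 0.53), ([326.6, 103.8, 44.0, 46.7], 0.36)]
```

View pics/side1.png

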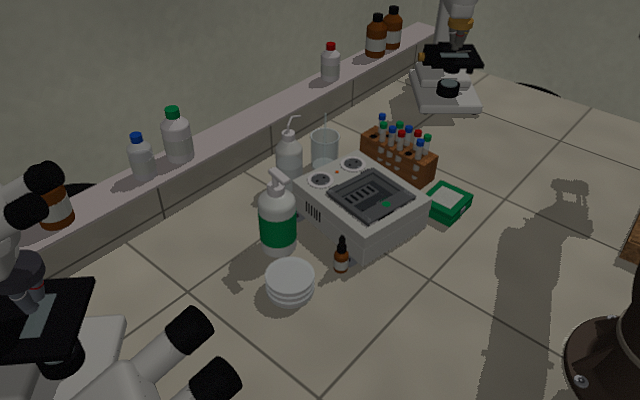

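View pics/top1.png

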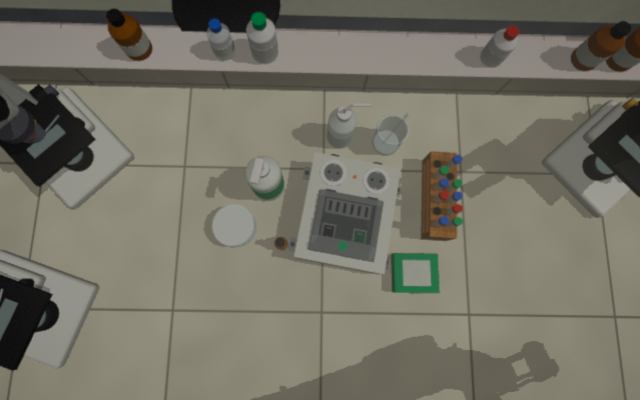

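Side shows the box near (365,205), top shows it near (348,212): the green mark is near (343,246), the dark rocker at left (327,230), the green one at right (359,237). Now an enlarged crop for the corners.

Run:
```python
import cv2,numpy as np
i=cv2.imread("pics/top1.png");c=cv2.resize(i[145:285,280:420],None,fx=4,fy=4,interpolation=cv2.INTER_CUBIC);cv2.imwrite("pics/topcrop.png",np.clip(c*1.4,0,255).astype('uint8'))
for n,(x0,x1,y0,y1) in dict(top=(320,370,220,255),side=(370,400,190,220)).items():
    a=cv2.imread(f"pics/{n}1.png").astype(int);m=((a[:,:,1]>a[:,:,2]*1.3+15)&(a[:,:,1]>a[:,:,0]*1.1)).astype('uint8')
    k=np.zeros_like(m);k[y0:y1,x0:x1]=m[y0:y1,x0:x1]
    _,_,st,ce=cv2.connectedComponentsWithStats(k);print(n,st[1:],ce[1:])
```

```text
top [[338 242   9   9  62]] [[342.25806452 245.74193548]]
side [[386 197   1   1   1]
 [382 198   2   2   2]
 [380 200   1   1   1]
 [382 201   9   6  43]] [[386.         197.        ]
 [382.5        198.5       ]
 [380.         200.        ]
 [385.95348837 203.55813953]]
```

View pics/topcrop.png

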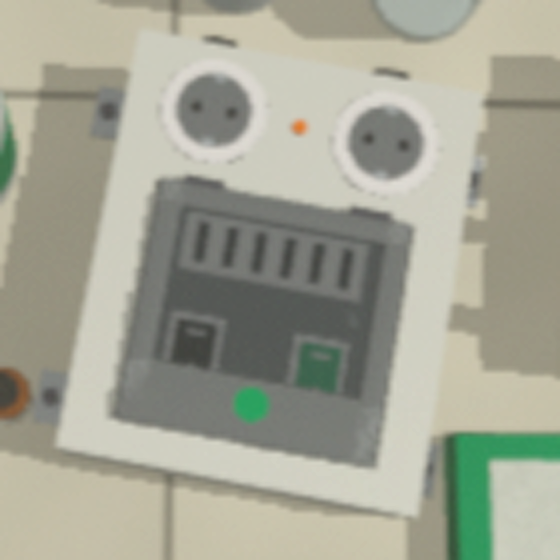

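The crop shows rim corners at (142,30), (482,95), (58,445), (417,515), the mark at (251,404), the green rocker on the image-right (box -y) and the black one on the left.

```bash
cat > h.py <<'E'
import numpy as np,cv2
from scipy.optimize import least_squares
from cell import monitor, imaging, outline_of, workorder
def world(b,p):
    c,s=np.cos(b[2]),np.sin(b[2]);p=np.atleast_2d(np.array(p,float));o=p.copy()
    o[:,0]=b[0]+c*p[:,0]-s*p[:,1];o[:,1]=b[1]+s*p[:,0]+c*p[:,1];return o
def proj(i,P):
    K=np.array([[i["fx"],0,i["cx"]],[0,i["fy"],i["cy"]],[0,0,1]])
    return cv2.projectPoints(np.array(P,float),i["rvec"],i["tvec"],K,i["dist_coeffs"])[0][:,0]
def cov(th,u=.11,off=.003,y=0):  # box-frame point on outer face
    return [.035-u*np.cos(th)-off*np.sin(th)*-1*-1*-1 if 0 else .035-u*np.cos(th)+off*np.sin(th), y, .085+u*np.sin(th)+off*np.cos(th)]
E
python3 - <<'E'
from h import *
T=imaging.get_image("top");S=imaging.get_image("side")
B=[[.115,.095,.08],[.115,-.095,.08],[-.115,.095,.08],[-.115,-.095,.08],[-.075,0,.088]]
u=(np.array([[142,30],[482,95],[58,445],[417,515]])+.5)/4-.5+[280,145]
u=np.vstack([u,[342.3,245.7]])
f=lambda b:np.r_[(proj(T,world(b,B))-u).ravel(),(proj(S,world(b,B[4:]))-[386,203.6]).ravel()]
r=least_squares(f,[.6,0,0]);print(r.x,np.degrees(r.x[2]),f(r.x).round(1))
b=r.x
np.save("b.npy",b)
for n,p in dict(mark=[-.075,0,.088],green=[-.0645,-.034,.065],black=[-.0645,.034,.065]).items():print(n,world(b,p).round(4))
# bystanders, top: rough
for t in("wash_bottle","dropper_bottle","slide_box","tube_rack","petri_dishes","pump_bottle","beaker"):
    print(t,[(np.round(q["rect"]),round(q["p"],2)) for q in outline_of("top",t)][:1])
E
```

```text
[ 0.58859547 -0.00800278 -0.17335563] -9.932546217357245 [-0.4 -0.5  0.7 -0.5 -0.4  0.5  0.4  0.7  0.3  0.1 -0.7  0.4]
mark [[0.5147 0.0049 0.088 ]]
green [[ 0.5192 -0.0304  0.065 ]]
black [[0.5309 0.0366 0.065 ]]
wash_bottle [(array([328., 104.,  42.,  42.]), 0.95)]
dropper_bottle [(array([276., 235.,  11.,  19.]), 0.7)]
slide_box [(array([395., 250.,  43.,  46.]), 0.82)]
tube_rack [(array([421., 151.,  42.,  91.]), 0.93)]
petri_dishes [(array([212., 205.,  44.,  44.]), 0.69)]
pump_bottle [(array([247., 158.,  37.,  44.]), 0.71)]
beaker [(array([373., 115.,  37.,  44.]), 0.68)]
```

Fit residuals are under 1 px and the green rocker is at box -y. I'll close the fingers, go above the mark, and align the jaw axis with the box's y.

Emit:
move_arm --pt "1.73 3.64 0.2 0 0 -2" --pt "1.73 3.64 0.2 0 0 -2" --pt "1.73 3.64 0.2 0 0 -2" --pt "1.73 3.64 0.2 0 0 -2" --pt "1.73 3.64 0.2 0 0 -2" --pt "1.73 3.64 0.2 0 0 -2" --pt "1.73 3.64 0.2 0 0 -2" --pt "1.73 3.64 0.2 0 0 -2" --grip 0 --force 10

```text
clock: 1.85
position: [0.3775, -0.285, 0.2621]
ee_rot: [3.136, 0.174, 0.001]
force: [1.2, -0.2, 0.6]
width: 0.356
```

Emit:
move_arm --pt "1.73 3.64 0 0 0 -2" --pt "1.73 3.64 0 0 0 -2" --pt "1.73 3.64 0 0 0 -2" --pt "1.73 3.64 0 0 0 -2" --pt "1.73 3.64 0 0 0 -2" --pt "1.73 3.64 0 0 0 -2" --pt "1.73 3.64 0 0 0 -2" --pt "1.73 3.64 0 0 0 -2.3"

```text
clock: 2.65
position: [0.516, 0.0062, 0.262]
ee_rot: [3.13, -0.273, 0.001]
force: [0.6, -0.6, 0.0]
width: 0.005
```

Emit:
move_arm --pt "0 0 -2 0 0 0" --pt "0 0 -2 0 0 0" --pt "0 0 -2 0 0 0" --pt "0 0 -2 0 0 0" --pt "0 0 0 0 0 0" --pt "0 0 0 0 0 0"

```text
clock: 3.25
position: [0.5155, 0.0047, 0.1821]
ee_rot: [3.13, -0.27, -0.001]
force: [0.9, -0.2, 0.8]
width: 0.009
```

Run:
```python
from h import *
from scipy.spatial.transform import Rotation as R
s=monitor.observe();print(s["clock"],s["position"],s["force"],s["width"],s["joints"]);print(R.from_rotvec(s["ee_rot"]).as_matrix().round(3))
b=np.load("b.npy");p=s["position"]-[0,0,.019]
c,q=np.cos(b[2]),np.sin(b[2]);d=p[:2]-b[:2];print("tip in box",c*d[0]+q*d[1],-q*d[0]+c*d[1],p[2])
S=imaging.get_image("side");cv2.imwrite("pics/s2.png",cv2.resize(S["color"][80:280,220:500,::-1],None,fx=2.8,fy=2.8))
```

```text
3.25 [0.51546029 0.00474716 0.18207808] [ 0.85741681 -0.24468414  0.77215304] 0.008678406867846444 [ 0.08470654  0.34234068 -0.25280513  1.90201362  0.10642642  0.91048454
 -1.96232419]
[[ 0.985 -0.171 -0.   ]
 [-0.171 -0.985  0.   ]
 [-0.     0.    -1.   ]]
tip in box -0.07423820793699555 -5.614528538947991e-05 0.163078081022804
```

View pics/s2.png

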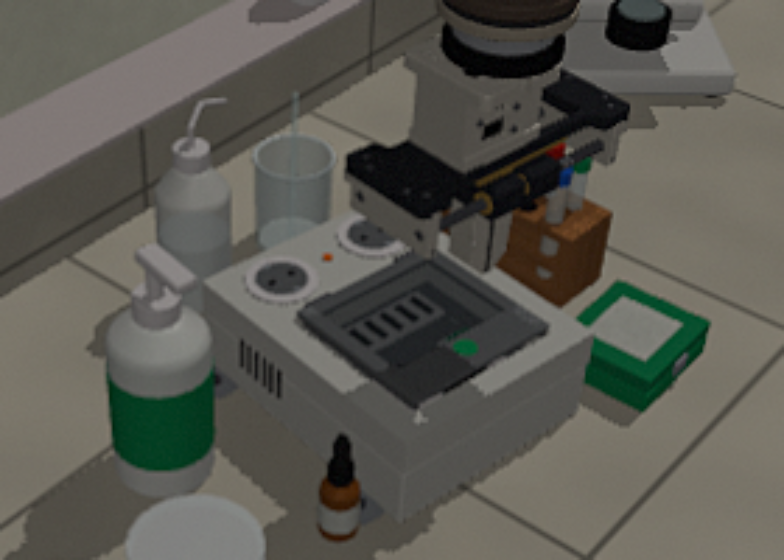

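The side crop shows the closed fingers above the cover, aligned with the box and clear of everything; the mark is at crop (465,347). I'll descend to just above it, then go down in slow steps.

Emit:
move_arm --pt "0 0 -2 0 0 0" --pt "0 0 -2 0 0 0" --pt "0 0 -2 0 0 0" --pt "0 0 -0.9 0 0 0" --pt "0 0 0 0 0 0" --pt "0 0 0 0 0 0"

```text
clock: 3.9
position: [0.5162, 0.0048, 0.1138]
ee_rot: [-3.13, 0.27, -0.002]
force: [0.1, -0.0, 0.3]
width: 0.004
```

Emit:
move_arm --pt "0 0 -0.3 0 0 0" --pt "0 0 -0.3 0 0 0" --pt "0 0 -0.2 0 0 0" --pt "0 0 -0.1 0 0 0" --pt "0 0 -0.1 0 0 0" --pt "0 0 0 0 0 0" --pt "0 0 0 0 0 0"

```text
clock: 4.6
position: [0.5155, 0.0048, 0.1028]
ee_rot: [-3.13, 0.27, -0.0]
force: [1.0, 0.6, 2.0]
width: 0.005
```

Emit:
move_arm --pt "0 0 -0.1 0 0 0" --pt "0 0 -0.1 0 0 0" --pt "0 0 -0.05 0 0 0" --pt "0 0 0 0 0 0" --pt "0 0 0 0 0 0"

```text
clock: 5.1
position: [0.5156, 0.0048, 0.1007]
ee_rot: [3.13, -0.27, 0.001]
force: [-0.4, 0.3, 8.5]
width: 0.002
```

The stop is reached at 8.5 N. Now I'll let go and back out towards the box's front.

Emit:
move_arm --pt "-0.5 0.1 1.5 0 0 0" --pt "-4 0.7 2.5 0 0 0" --pt "-4.4 0.77 2 0 0 0" --pt "0 0 0 0 0 0" --pt "0 0 0 0 0 0" --pt "0 0 0 0 0 0" --pt "0 0 0 0 0 0" --pt "0 0 0 0 0 0"

```text
clock: 5.9
position: [0.4267, 0.0203, 0.1598]
ee_rot: [-3.13, 0.271, 0.002]
force: [0.9, 0.0, -0.2]
width: 0.005
```

Emit:
move_arm --pt "0 0 0 0 0 0" --pt "0 0 0 0 0 0" --pt "0 0 0 0 0 0" --pt "0 0 0 0 0 0" --pt "0 0 0 0 0 0" --pt "0 0 0 0 0 0"

```text
clock: 6.5
position: [0.4264, 0.0204, 0.1602]
ee_rot: [3.13, -0.27, 0.0]
force: [-0.1, 0.2, 0.4]
width: 0.006
```

Run:
```python
from h import *
b=np.load("b.npy");T=imaging.get_image("top");S=imaging.get_image("side")
P=[cov(1.35,u=.13,y=.068),cov(1.35,u=.13,y=-.068),cov(1.35),[-.0645,-.034,.065],[-.0645,.034,.065],[-.0395,-.034,.06],[-.0395,.034,.06]]
out=[]
for n,i,(x,y) in(("s",S,(270,90)),("t",T,(270,140))):
    im=i["color"][:,:,::-1].copy();c=cv2.resize(im[y:y+150,x:x+150],None,fx=3.6,fy=3.6,interpolation=cv2.INTER_CUBIC)
    c=np.clip(c*1.4,0,255).astype('uint8')
    for p in proj(i,world(b,P)):cv2.circle(c,tuple(int(v) for v in (p-[x,y])*3.6),3,(0,0,255),1)
    out.append(c[:,:400] if 0 else cv2.resize(c,(400,400)))
cv2.imwrite("pics/3.png",np.hstack(out));print(monitor.observe()["position"],monitor.observe()["force"])
```

```text
[0.42645252 0.0204221  0.16026968] [0.18443581 0.4941429  0.44907284]
```

View pics/3.png

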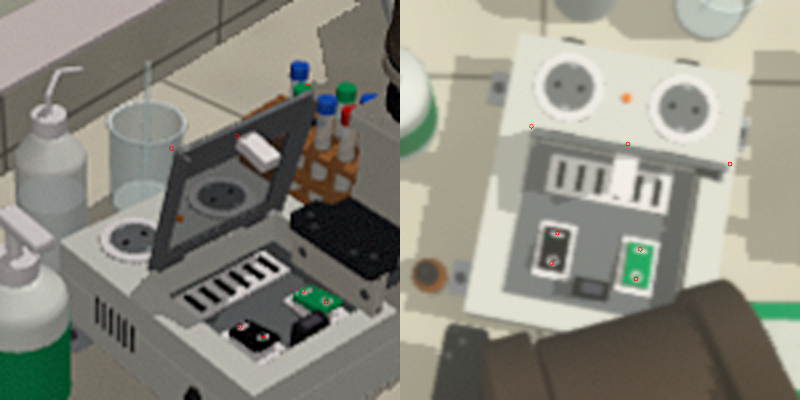

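The cover stands open, and the predicted rocker points (red dots) match both pictures: green at right (636,270), black at left (555,250), latch block at (590,287). I'll go above the raised front end of the green rocker, 6 mm outward to clear the latch block.

Emit:
move_arm --pt "2.3 -1.42 0 0 0 0" --pt "2.3 -1.42 0 0 0 0" --pt "2.3 -1.42 0 0 0 0" --pt "2.32 -1.42 0 0 0 0" --pt "0 0 0 0 0 0" --pt "0 0 -2 0 0 0" --pt "0 0 -2 0 0 0" --pt "0 0 -1 0 0 0"

```text
clock: 7.4
position: [0.5173, -0.0361, 0.1088]
ee_rot: [3.13, -0.269, -0.004]
force: [-0.8, 0.8, -0.3]
width: 0.001
```

Emit:
move_arm --pt "0 0 -1 0 0 0" --pt "0 0 -0.8 0 0 0" --pt "0 0 0 0 0 0" --pt "0 0 0 0 0 0"

```text
clock: 7.8
position: [0.5188, -0.0363, 0.0925]
ee_rot: [-3.13, 0.27, -0.0]
force: [-0.1, 0.1, -0.4]
width: -0.001
```

Tip at about 73.5 mm. Now I'll press down slowly.

Emit:
move_arm --pt "0 0 -0.3 0 0 0" --pt "0 0 -0.3 0 0 0" --pt "0 0 -0.2 0 0 0" --pt "0 0 -0.15 0 0 0" --pt "0 0 -0.15 0 0 0" --pt "0 0 0 0 0 0" --pt "0 0 0 0 0 0"

```text
clock: 8.5
position: [0.5179, -0.0363, 0.0812]
ee_rot: [3.13, -0.27, -0.002]
force: [-3.8, 0.6, 3.2]
width: 0.004
```

Emit:
move_arm --pt "0 0 -0.1 0 0 0" --pt "0 0 -0.1 0 0 0" --pt "0 0 0 0 0 0" --pt "0 0 0 0 0 0"

```text
clock: 8.9
position: [0.518, -0.0363, 0.0804]
ee_rot: [3.13, -0.27, -0.001]
force: [-11.1, 0.1, 21.4]
width: 0.003
```

Firm bottom: the rocker is fully over. I'll lift off and back away for a look.

Emit:
move_arm --pt "0 0 1 0 0 0" --pt "0 0 2 0 0 0" --pt "0 0 3 0 0 0" --pt "-2.3 1.42 0.5 0 0 0" --pt "-2.3 1.42 0.5 0 0 0" --pt "-2.3 1.42 1 0 0 0" --pt "-2.3 1.42 1 0 0 0" --pt "0 0 0 0 0 0"

```text
clock: 9.7
position: [0.425, 0.0221, 0.1704]
ee_rot: [-3.13, 0.265, -0.002]
force: [0.8, -0.1, 0.4]
width: -0.002
```

Run:
```python
from h import *
T=imaging.get_image("top");S=imaging.get_image("side")
out=[]
for i,(x,y) in((S,(320,170)),(T,(300,180))):
    c=cv2.resize(i["color"][y:y+75,x:x+100,::-1],(400,300),interpolation=cv2.INTER_CUBIC);out.append(np.clip(c*1.4,0,255).astype('uint8'))
cv2.imwrite("pics/4.png",np.hstack(out));print(monitor.observe()["position"],monitor.observe()["force"])
```

```text
[0.42728543 0.02050247 0.16979426] [0.23865568 0.43444339 1.02197779]
```

View pics/4.png

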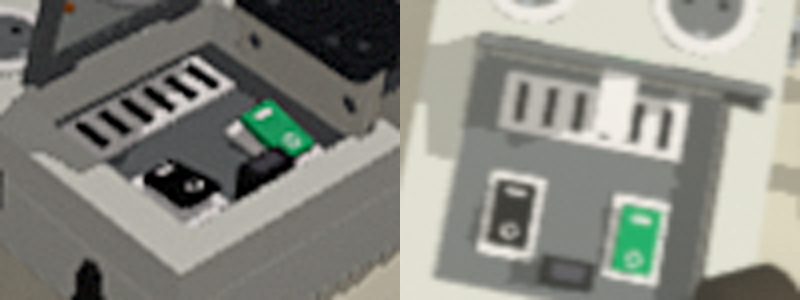

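Side crop: green rocker at (272,125) appears to have its rear end raised now, black at (178,185) its front end. I'll check this by overlaying the predicted on/off top faces on the picture.

Run:
```python
from h import *
b=np.load("b.npy");S=imaging.get_image("side");out=[]
for on in(1,0):
    x,y=330,180;k=8;c=cv2.resize(S["color"][y:y+60,x:x+50,::-1],None,fx=k,fy=k,interpolation=cv2.INTER_CUBIC);c=np.clip(c*1.4,0,255).astype('uint8')
    for yc in(-.034,.034):
        a=.2 if on else -.2
        P=[[-.052+u*np.cos(a),yc+v,.0625-u*np.sin(a)] for u,v in((-.018,-.011),(-.018,.011),(.018,.011),(.018,-.011))]
        q=((proj(S,world(b,P))-[x,y]+.5)*k).astype(int);cv2.polylines(c,[q.reshape(-1,1,2)],True,(0,0,255),1)
    out.append(c)
cv2.imwrite("pics/5.png",np.hstack(out))
```

```text
(no output)
```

View pics/5.png

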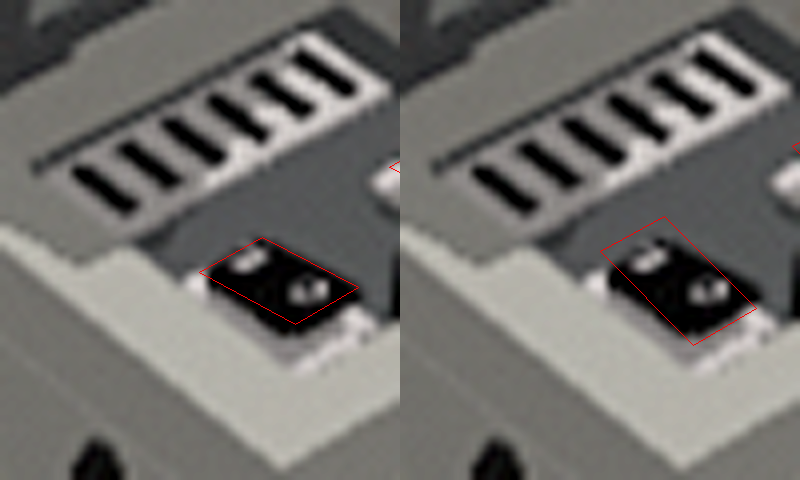

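Black matches the "on" outline on the left. The crop missed the green rocker, so I'll shift the window.

Run:
```python
from h import *
b=np.load("b.npy");S=imaging.get_image("side");out=[]
for on in(1,0):
    x,y=362,175;k=8;c=cv2.resize(S["color"][y:y+60,x:x+50,::-1],None,fx=k,fy=k,interpolation=cv2.INTER_CUBIC);c=np.clip(c*1.4,0,255).astype('uint8')
    for yc in(-.034,.034):
        a=.2 if on else -.2
        P=[[-.052+u*np.cos(a),yc+v,.0625-u*np.sin(a)] for u,v in((-.018,-.011),(-.018,.011),(.018,.011),(.018,-.011))]
        q=((proj(S,world(b,P))-[x,y]+.5)*k).astype(int);cv2.polylines(c,[q.reshape(-1,1,2)],True,(0,0,255),1)
    out.append(c)
cv2.imwrite("pics/6.png",np.hstack(out))
```

```text
(no output)
```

View pics/6.png

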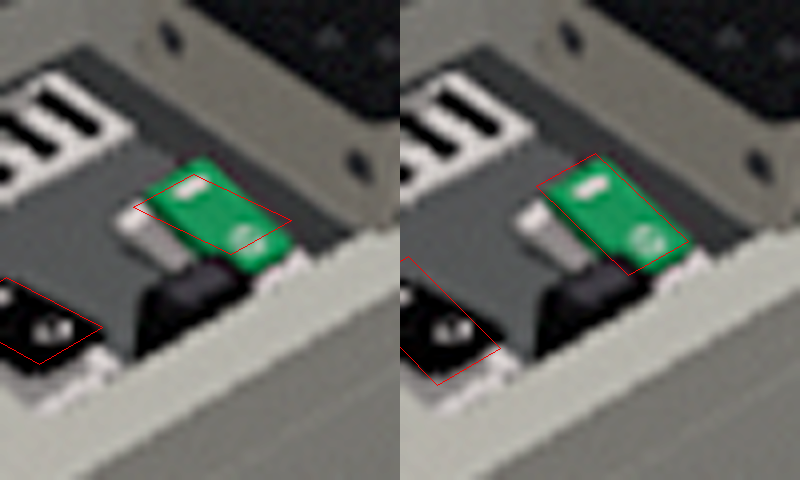

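Green matches the "off" outline (right panel) and black matches "on". Next, compute the arc for closing the cover from behind.

Run:
```python
from h import *
b=np.load("b.npy");s=monitor.observe();print(s["clock"],s["position"])
th=np.r_[1.45,1.35,np.linspace(1.25,.05,16)]
P=[[.075,0,.265],[.075,0,.2015]]
for t in th:
    p=cov(t,u=.118);P.append([p[0]+.0095,0,p[2]])
W=world(b,P)+[0,0,.019]
prev=s["position"]
for t,w in zip(np.r_[9,9,th],W):
    print(round(t,2),(w*100).round(2),((w-prev)*100).round(2));prev=w
```

```text
9.9 [0.42759081 0.01999887 0.169267  ]
9.0 [66.25 -2.09 28.4 ] [23.49 -4.09 11.47]
9.0 [66.25 -2.09 22.05] [ 0.    0.   -6.35]
1.45 [62.14 -1.37 22.15] [-4.11  0.72  0.1 ]
1.35 [60.99 -1.17 21.98] [-1.15  0.2  -0.17]
1.25 [59.86 -0.98 21.69] [-1.13  0.2  -0.29]
1.17 [58.98 -0.82 21.38] [-0.88  0.15 -0.31]
1.09 [58.13 -0.67 21.  ] [-0.85  0.15 -0.38]
1.01 [57.31 -0.53 20.55] [-0.82  0.14 -0.45]
0.93 [56.53 -0.39 20.04] [-0.78  0.14 -0.51]
0.85 [55.79 -0.26 19.46] [-0.74  0.13 -0.58]
0.77 [55.1  -0.14 18.83] [-0.69  0.12 -0.63]
0.69 [ 5.447e+01 -3.000e-02  1.814e+01] [-0.64  0.11 -0.69]
0.61 [53.89  0.07 17.41] [-0.58  0.1  -0.74]
0.53 [53.36  0.16 16.62] [-0.52  0.09 -0.78]
0.45 [52.91  0.24 15.8 ] [-0.46  0.08 -0.82]
0.37 [52.51  0.31 14.95] [-0.39  0.07 -0.86]
0.29 [52.19  0.37 14.06] [-0.32  0.06 -0.89]
0.21 [51.94  0.41 13.15] [-0.25  0.04 -0.91]
0.13 [51.76  0.44 12.23] [-0.18  0.03 -0.93]
0.05 [51.65  0.46 11.29] [-0.11  0.02 -0.94]
```

Emit:
move_arm --pt "0 0 4 0 0 0" --pt "0 0 4 0 0 0" --pt "0 0 3.8 0 0 0" --pt "0 0 0 0 0 0" --pt "4 -0.7 0 0 0 0" --pt "4 -0.7 0 0 0 0" --pt "4 -0.7 0 0 0 0" --pt "4 -0.7 0 0 0 0"

```text
clock: 10.7
position: [0.5886, -0.0088, 0.286]
ee_rot: [3.129, -0.272, -0.001]
force: [-0.1, -0.1, 0.4]
width: 0.009
```

Emit:
move_arm --pt "4 -0.7 0 0 0 0" --pt "3.5 -0.6 0 0 0 0" --pt "0 0 0 0 0 0" --pt "0 0 -2.2 0 0 0" --pt "0 0 -2.2 0 0 0" --pt "0 0 -2 0 0 0" --pt "0 0 0 0 0 0" --pt "0 0 0 0 0 0"

```text
clock: 11.5
position: [0.6615, -0.0209, 0.2228]
ee_rot: [3.13, -0.271, -0.002]
force: [0.4, -0.3, 0.3]
width: 0.003
```

Emit:
move_arm --pt "-2 0.35 -0.1 0 0 0" --pt "-2 0.35 0 0 0 0" --pt "-0.6 0.1 -0.15 0 0 0" --pt "-0.6 0.1 -0.15 0 0 0" --pt "-0.6 0.1 -0.2 0 0 0" --pt "-0.55 0.1 -0.2 0 0 0" --pt "-0.88 0.15 -0.31 0 0 0" --pt "-0.85 0.15 -0.38 0 0 0"

```text
clock: 12.3
position: [0.5805, -0.0065, 0.208]
ee_rot: [-3.13, 0.27, -0.0]
force: [1.7, 0.3, -0.5]
width: 0.005
```

Contact (1.7 N along +x): the cover is following. Continuing down the arc.

Emit:
move_arm --pt "-0.82 0.14 -0.4 0 0 0" --pt "-0.78 0.14 -0.5 0 0 0" --pt "-0.74 0.13 -0.56 0 0 0" --pt "-0.69 0.12 -0.6 0 0 0" --pt "-0.64 0.11 -0.67 0 0 0" --pt "-0.58 0.1 -0.72 0 0 0" --pt "-0.52 0.09 -0.78 0 0 0" --pt "-0.46 0.08 -0.82 0 0 0"

```text
clock: 13.1
position: [0.5281, 0.0026, 0.1572]
ee_rot: [3.13, -0.27, 0.0]
force: [1.5, -1.0, 0.9]
width: 0.005
```

Emit:
move_arm --pt "-0.39 0.07 -0.86 0 0 0" --pt "-0.32 0.06 -0.89 0 0 0" --pt "-0.25 0.04 -0.9 0 0 0" --pt "-0.18 0.03 -0.9 0 0 0" --pt "-0.11 0.02 -0.7 0 0 0" --pt "0 0 0 0 0 0" --pt "0 0 0 0 0 0"

```text
clock: 13.8
position: [0.5156, 0.0047, 0.1151]
ee_rot: [3.13, -0.27, -0.002]
force: [-0.4, -0.5, 0.9]
width: 0.008
```

Emit:
move_arm --pt "0 0 -0.4 0 0 0" --pt "0 0 -0.4 0 0 0" --pt "0 0 -0.3 0 0 0" --pt "0 0 -0.2 0 0 0" --pt "0 0 -0.1 0 0 0" --pt "0 0 -0.1 0 0 0" --pt "0 0 0 0 0 0" --pt "0 0 0 0 0 0"

```text
clock: 14.6
position: [0.516, 0.0048, 0.1007]
ee_rot: [3.13, -0.27, 0.0]
force: [-2.4, 0.3, 7.8]
width: 0.006
```

The stop is reached at the same height as before, at 7.8 N. I'll release slowly straight up and then back away for a look.

Emit:
move_arm --pt "0 0 0 0 0 0" --pt "0 0 0.3 0 0 0" --pt "0 0 0.4 0 0 0" --pt "0 0 0.8 0 0 0" --pt "0 0 2 0 0 0" --pt "0 0 3 0 0 0" --pt "0 0 3 0 0 0" --pt "0 0 0 0 0 0"

```text
clock: 15.4
position: [0.5185, 0.005, 0.1997]
ee_rot: [-3.129, 0.27, -0.011]
force: [0.4, 0.6, 0.6]
width: 0.01
```

Emit:
move_arm --pt "-3 0.5 1 0 0 0" --pt "-3 0.5 1 0 0 0" --pt "-3 0.5 0 0 0 0" --pt "0 0 0 0 0 0" --pt "0 0 0 0 0 0" --pt "0 0 0 0 0 0" --pt "0 0 0 0 0 0" --pt "0 0 0 0 0 0"

```text
clock: 16.2
position: [0.4266, 0.0197, 0.2151]
ee_rot: [-3.13, 0.27, 0.0]
force: [-0.1, -0.2, 0.3]
width: 0.004
```

Run:
```python
from h import *
b=np.load("b.npy");T=imaging.get_image("top");S=imaging.get_image("side");out=[]
P=[cov(0,u=.13,y=.068),cov(0,u=.13,y=-.068),cov(0)]
for i in(S,T):
    x,y=220,90;k=2;c=cv2.resize(i["color"][y:y+200,x:x+200,::-1],None,fx=k,fy=k,interpolation=cv2.INTER_CUBIC);c=np.clip(c*1.4,0,255).astype('uint8')
    for p in proj(i,world(b,P)):cv2.circle(c,tuple(int(v) for v in (p-[x,y]+.5)*k),3,(0,0,255),1)
    out.append(c)
cv2.imwrite("pics/7.png",np.hstack(out));s=monitor.observe();print(s["clock"],s["position"],s["force"])
```

```text
16.3 [0.42635052 0.01970677 0.21513353] [-0.28957949  0.27211669  0.47263207]
```

View pics/7.png

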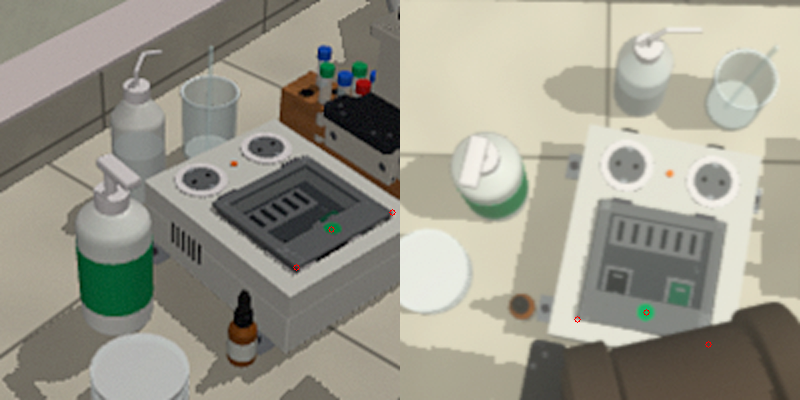

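The cover is shut, with the mark on its predicted shut position in the top view (646,312) and in the side view (331,229). The bystanders stand where they did and the arm is clear, so I'm handing in.

```bash
python3 -c "
from cell import workorder;print(workorder.sign_off())"
```

```text
the job is handed in; nothing more can be done
None
```

The microscopes are switched off at the supply box and the cover is latched shut again. I handed the job in at about 16 s on the robot's clock.

- **Opening:** I pressed the cover at its green mark to the stop, with about 8.5 N, and it popped open by itself.
- **Green rocker:** I pressed its raised front end down to the firm bottom. The force there reached about 24 N at the end, more than the switch needed. The picture then matched the "off" outline.
- **Black rocker:** I did not touch it, and its picture matched the "on" outline before I closed the cover.
- **Closing:** I swung the cover down from behind along its arc, pressed it to the stop with about 8 N and let go. It stayed shut for more than a second afterwards.

In the last pictures the mark was at its predicted shut position in both views. The bystanders in view stood where they had been, but the arm partly hid the tube rack and the slide box was out of those crops. The arm was clear of everything and the wrist force was near zero. No check failed or disagreed.

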